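# Let the courier in

## Task

A courier is waiting at the gate: with a light fingertip press each, first push the intercom's wide bar key fully down, then the square key of the gate release fully down (both stay down by themselves), and last ring the counter bell by pressing its plunger and letting go, to call the storekeeper. Press only, gently: do not pick up or shove the bell, the gate release or the handset, do not press the intercom's round alarm key, and leave everything else on the desk where it is.

Things in the scene. Friction and masses are not known exactly. Their poses are not given: they have to be found in the camera images.
- intercom: the desk intercom: a grey box 180 x 180 mm, flat top 50 mm above the table, fixed to the table; origin at the centre of its underside, own z up. Own x points from its near edge to its far edge. Its handset lies on its +y half; on the -y half lie the bar key (at x = -55, y = -38 mm), speaker slots, and the round key (at x = +58, y = -38 mm).
- talk_top (a point): centre of the top face of the intercom's bar key: a grey key 26 mm along the intercom's x, 62 mm along its y. It stands 10 mm proud of the intercom's top (60 mm above the table) when up and sinks 8 mm; the point moves with the key.
- talk_key (a joint): how far the bar key is down: 0 = up, 0.008 m = fully down. It resists with about 3 N all the way and stays wherever it is left.
- alarm_top (a point): centre of the top face of the intercom's round key (alarm; to be left alone): grey, 24 mm across, 10 mm proud, 60 mm above the table.
- alarm_key (a joint): how far the round key is down: 0 = up, 0.008 m = fully down; 2 N pushes it and it stays down.
- handset: the intercom's grey handset, 190 mm long, 50 mm wide, 35 mm high, lying loose along the intercom's x on its top, its centre line at intercom y = +50 mm (its top is 85 mm above the table); origin at the centre of its underside.
- release: the gate release: a loose grey box 120 x 85 mm, flat top 40 mm above the table, about 0.45 kg; origin at the centre of its underside, own z up. Its one square key is at own x = -20 mm, y = 0; two dark grooves cross the rest of the top.
- gate_top (a point): centre of the top face of the gate release's square key: grey, 38 x 38 mm, 10 mm proud of the box (50 mm above the table) when up, sinks 8 mm; the point moves with the key.
- gate_key (a joint): how far the square key is down: 0 = up, 0.008 m = fully down. It resists with about 3 N all the way and stays wherever it is left.
- bell: the counter bell: a loose round steel dome on a black foot, 90 mm across, dome 45 mm high, about 0.28 kg; origin at the centre of its underside.
- bell_top (a point): centre of the top of the bell's plunger: a steel button 20 mm across on a thin stem at the top of the dome, 60 mm above the table when up; the point moves with the plunger.
- plunger (a joint): how far the bell's plunger is down: 0 = up, 0.008 m = fully down. A spring pushes back with 1 N at the top and 4 N fully down, and lifts it again when let go; the bell rings beyond 0.005 m.
- mouse: a black computer mouse, 95 x 60 x 32 mm, loose, to be left where it stands; origin on its underside near the middle.
- carton_small: a small brown carton, 50 x 65 x 45 mm, loose, to be left where it stands; origin at the centre of its underside.
- carton_large: a larger brown carton, 90 x 110 x 70 mm, loose, to be left where it stands; origin at the centre of its underside.
- tape: a brown roll of tape standing on its flat side, 96 mm across, 45 mm high, loose, to be left where it stands; origin at the centre of its underside.
- mug: a white mug, 80 mm across and 90 mm high, with a handle, loose, to be left where it stands; origin at the centre of its underside.
- stapler: a black stapler, 130 x 34 mm, 53 mm high, loose, to be left where it stands; origin at the centre of its underside.
- calculator: a flat black calculator, 150 x 100 x 19 mm, loose, to be left where it stands; origin at the centre of its underside.
Things that resemble listed ones, but are neither listed nor needed, are in the scene too. What is shaped like the bell but green or red is not meant. Leave any blue or turquoise look-alike of the release alone.

How it is judged:
By the outcome, as a careful person would: the job done as asked, in the order asked, and still so for the second after the job is handed in, with the robot touching nothing.
It also fails if it takes over 46 s, if anything falls off the work surface, if the arm or the gripper's body presses on something with over 40 N, if the wrist force passes 120 N, or if a joint passes its speed limit or range.

## Robot

A 6-joint arm with a two-finger parallel gripper is mounted at the origin on the work surface. World frame = base frame: x ahead of the robot, y to its left, z up, the work surface at z = 0. Lengths are in mm, angles in rad, forces in N, time in s.
With the tool pointing down it reaches from about 325 to 750 mm from the base axis. Payload 7.6 kg.
Tool frame: the origin (TCP) lies at the very end of the fingers, on their centre line; the grasp point (between the pads) lies 19 mm behind it (bot.grip_point_offset is the distance from the TCP to the grasp point, in mm); z points along the fingers, y is the line along which they close (so a half turn about z gives the same grasp; the last joint's range is limited). The gripper opens to 85 mm and grips with 20 to 120 N. Pads are 22 mm wide; open, the fingers measure 114 mm over their backs; the gripper's body (76 mm by 85 mm) begins 54 mm behind the grasp point. The pads swing forward as they close: fully open they stand 13 mm farther back than shut.
Start: joints at [-1.402, 0.052, 1.401, -0, 1.689, -0.07], TCP at [124.206, -510.116, 231.323] pointing down, gripper open.
Joint ranges: [-2.9, 2.9], [-0.91, 2.17], [0.12, 2.37], [-1.06, 4.2], [0.26, 2.73], [-2.93, 2.93]. Speed limits (rad/s): [2.57, 2.57, 3.01, 3.14, 3.14, 3.14].

## Interface

Orientations are given as [roll, pitch, yaw] about the fixed x, y, z axes, in that order (R = Rz(yaw) Ry(pitch) Rx(roll)).
In Python, from cell import bot, read_camera, job gives the robot as it stands. The module is installed in compiled form; this text tells all that it offers.
- The arm moves only by the shell command python3 -m creep 'ROWS'. ROWS is JSON, a list of rows, each an object of numbers: "gripper": the finger opening in mm, from 0 to 85.4; "tx", "ty", "tz": the shift along the tool's x, y, z scaled (see below); "rx", "ry", "rz": the turn, a rotation vector about the tool's x, y, z scaled (see below). A call has 1 to 8 rows; each row shifts and turns the commanded pose from where the row before left it, along the tool's axes as they then stand; what a row does not reach is not made up. The controller multiplies each number of a shift by 250 mm and each number of a turn by pi rad. A row lasts 1/10 s, in which the tool goes at most 50 mm and 8.59 degrees, less where a joint would pass 70% of its speed; a pose out of reach is approached as far as the arm can. A call with a number of a shift or a turn outside -1 to 1 is refused whole. A call with a gripper value outside its range is refused whole. The fingers move at their own pace and stop on an object; the grip force is fixed at half the most. Time passes only in rows, so rows that do not move let the fingers close. It gives the time, the measured TCP pose, the force, the opening and the grip force at its end, in the units of the state.
- bot.state(): the state, without advancing time (a new reading comes with each control period).
- read_camera(name): name is "side" or "top" or "wrist"; returns a dict with "img" (384x512x3 uint8, blue, green, red), "intrinsics" (3x3 intrinsics, pixels), "cam_to_world" (4x4, takes a point from camera to world coordinates); the wrist camera has in their place "hand_eye" (4x4, takes a point from camera to tool coordinates, whose origin is the TCP and whose axes are the flange's). Camera axes: x right, y down, z forward; pixel columns grow to the right and rows downward; lengths in mm; the calibration is good to about 2 mm. A picture is of the moment at which its call begins: read the wrist's pose just before it. There is no depth.
- job.finish_job(): hands the job in; it is judged then, once.
The state is a dict: "time_s": time; "joint_positions": joint angles; "qvel": joint speeds; "effort": joint torques, N m; "ee_pos": TCP position; "tcp_rot": TCP orientation; "force": force on the tool from outside, world axes, zero at the start; "wrist_torque": the same for the moment, N m; "gripper_width": finger opening in mm; "grip_force": force on a finger pad.
Only numpy, scipy, OpenCV 4.12 (cv2) and the standard library are available. Lean on these libraries where they do the work, as an engineer would, in place of code of your own. Each camera call takes 0.05 s, during which the arm holds its last target. There are 200 camera calls.

## Working session

There is one attempt and no reset: what is moved stays moved. The work goes in short steps, Python scripts to look and compute and a shell command to move; the robot and the scene stay as the last step left them, time stands still between calls to the robot, and variables do not carry over. Pictures are saved under pics/ and viewed, at most 10 in all, crops included, and the job is handed in when it is done.

```bash
mkdir -p pics
cat > h.py <<'E'
import numpy as np,cv2
from cell import bot,read_camera,job
from scipy.spatial.transform import Rotation as R
def ray(px,c,z):
    K=np.array(c["intrinsics"]);T=np.array(c["cam_to_world"])
    d=T[:3,:3]@np.linalg.solve(K,[px[0],px[1],1.]);o=T[:3,3]
    return o+d*(z-o[2])/d[2]
def proj(p,c):
    K=np.array(c["intrinsics"]);T=np.linalg.inv(np.array(c["cam_to_world"]))
    q=K@(T[:3,:3]@np.array(p)+T[:3,3]);return q[:2]/q[2]
def wcam(s):
    c=read_camera("wrist");T=np.eye(4);T[:3,:3]=R.from_euler('xyz',s["tcp_rot"]).as_matrix();T[:3,3]=s["ee_pos"]
    c["cam_to_world"]=T@np.array(c["hand_eye"]);return c
E
python3 - <<'E'
from h import *
import pickle
s=bot.state();print(s)
for n in("top","side"):
    c=read_camera(n);pickle.dump(c,open(n+".pkl","wb"))
    cv2.imwrite(f"pics/{n}0.png",cv2.resize(c["img"],(800,600),interpolation=cv2.INTER_CUBIC));print(n,np.round(c["cam_to_world"],3).tolist(),c["intrinsics"])
E
```

```text
{'time_s': 0.0, 'joint_positions': array([-1.40228464e+00,  5.28400021e-02,  1.40172480e+00, -1.95238401e-05,
        1.68861039e+00, -7.03162199e-02]), 'qvel': array([-0.00037428, -0.00136472,  0.00066164,  0.00135452,  0.001014  ,
       -0.00035847]), 'effort': array([ 5.94497328e-05, -3.81670368e+01, -3.60186875e+01, -5.18572756e-05,
        6.21423780e-03,  2.10882618e-06]), 'ee_pos': array([ 124.15378715, -509.79631251,  230.47069958]), 'tcp_rot': array([-3.14001267e+00, -9.18420956e-05,  2.38825552e-01]), 'force': array([-0.1989954 , -0.11439896,  0.29219082]), 'wrist_torque': array([ 0.02792124, -0.01313028, -0.04267193]), 'grip_force': 0.0, 'gripper_width': 85.56234302215057}
top [[0.072, -0.976, 0.205, 222.956], [-0.997, -0.07, 0.015, -10.065], [-0.0, -0.205, -0.979, 1619.544], [0.0, 0.0, 0.0, 1.0]] [[424.20855269   0.         261.34323727]
 [  0.         424.20855269 191.89948383]
 [  0.           0.           1.        ]]
side [[0.997, -0.058, 0.042, 472.22], [-0.072, -0.772, 0.632, -1042.919], [-0.004, -0.633, -0.774, 1348.553], [0.0, 0.0, 0.0, 1.0]] [[452.19825802   0.         256.07824814]
 [  0.         452.19825802 192.74950489]
 [  0.           0.           1.        ]]
```

View pics/top0.png

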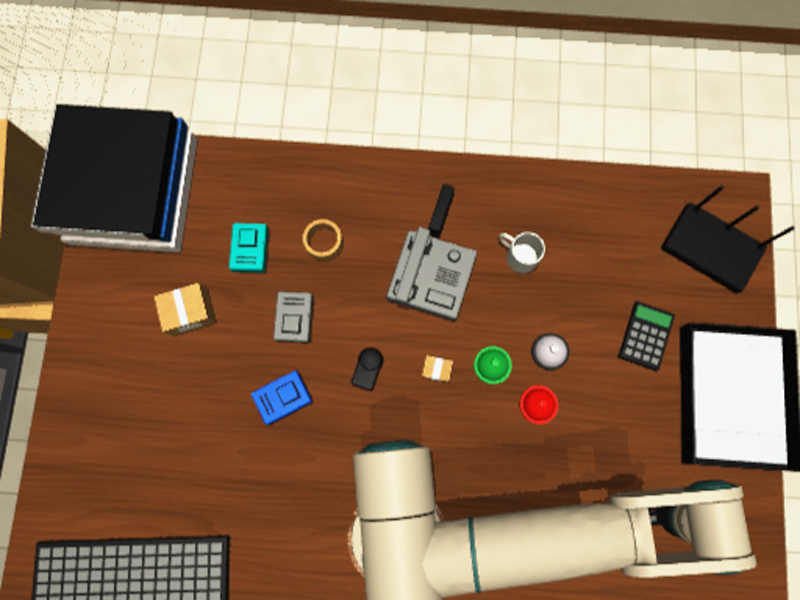

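View pics/side0.png

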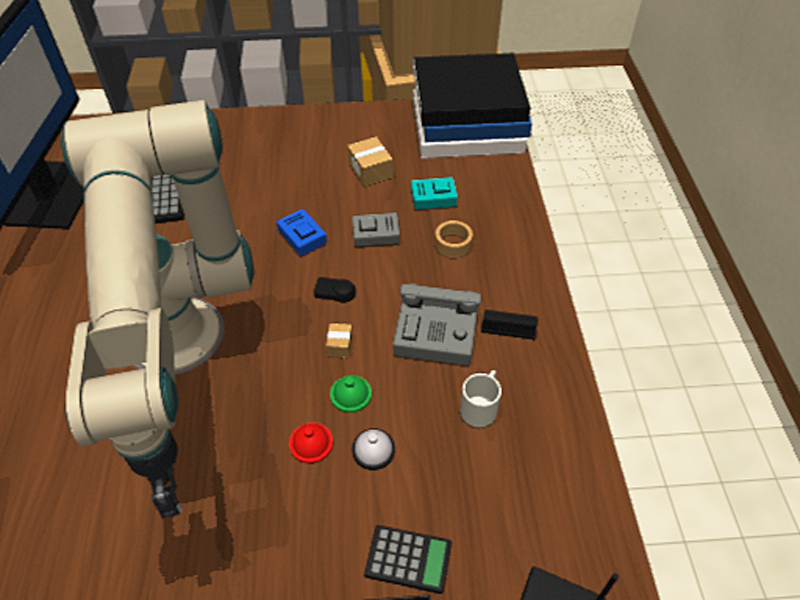

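The top view (800x600 scale) shows the bar key at about (440,298), the round key at (454,256), the grey release's key at (292,324) and the steel bell's plunger at (551,350). In the side view they are at (411,327), (460,335), (368,223) and (373,435).

Run:
```python
from h import *
import pickle
from scipy.optimize import least_squares
C={n:pickle.load(open(n+".pkl","rb")) for n in("top","side")}
P={"talk":((440,298),(411,327),60),"alarm":((454,256),(460,335),60),"gate":((292,324),(368,223),50),"bell":((551,350),(373,435),60)}
rows=[]
for k,(a,b,z) in P.items():
    a=np.array(a)*.64;b=np.array(b)*.64
    f=lambda p:np.r_[proj(p,C["top"])-a,proj(p,C["side"])-b]
    r=least_squares(f,[500,0,50])
    print(k,ray(a,C["top"],z).round(1),ray(b,C["side"],z).round(1),"tri",r.x.round(1),r.cost.round(2))
    if k!="alarm":
        t=[]
        for n,q in(("top",a),("side",b)):
            m=28; x,y=int(q[0]-m),int(q[1]-m);im=C[n]["img"][y:y+2*m,x:x+2*m]
            t.append(cv2.resize(im,(265,265),interpolation=cv2.INTER_NEAREST)); print(n,x,y,"scale",265/56)
        rows.append(np.vstack(t))
cv2.imwrite("pics/crop.png",np.hstack(rows))
```

```text
talk [559.1 -61.9  60. ] [561.7 -68.5  60. ] tri [561.7 -62.1  51.3] 0.03
top 253 162 scale 4.732142857142857
side 235 181 scale 4.732142857142857
alarm [666.1 -89.5  60. ] [670.6 -99.5  60. ] tri [671.4 -90.   46.3] 0.13
gate [472.  288.2  50. ] [478.2 287.3  50. ] tri [475.2 289.4  46.7] 0.54
top 158 179 scale 4.732142857142857
side 207 114 scale 4.732142857142857
bell [ 452.4 -331.8   60. ] [ 461.8 -338.3   60. ] tri [ 458.5 -333.2   49.2] 1.27
top 324 196 scale 4.732142857142857
side 210 250 scale 4.732142857142857
```

View pics/crop.png

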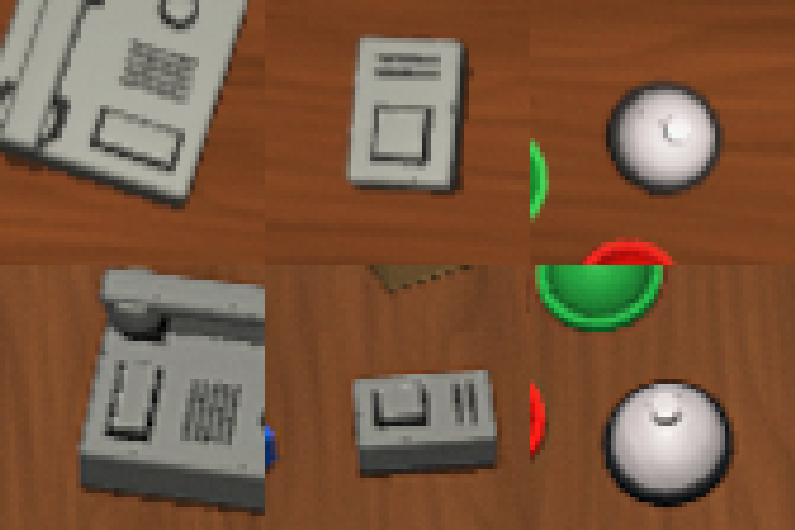

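```bash
cat > go.py <<'E'
import sys
from h import *
s=bot.state();t=np.array([float(v) for v in sys.argv[1:4]])
Rm=R.from_euler('xyz',s["tcp_rot"]).as_matrix();d=Rm.T@(t-s["ee_pos"])
print("tcp",s["ee_pos"].round(1),"rot",s["tcp_rot"].round(3),"d mm",d.round(1),"units",(d/250).round(4),"F",s["force"].round(1),"t",s["time_s"],"w",round(s["gripper_width"],1))
E
python3 - <<'E'
from h import *
import pickle
from scipy.optimize import least_squares
C={n:pickle.load(open(n+".pkl","rb")) for n in("top","side")}
for k,a,b,z in(("talk",(282.2,191.4),(262.9,209.5),60),("gate",(186.5,207.3),(235.5,142.95),50),("bell",(355.1,223.3),(239,281.1),60)):
    a=np.array(a)-.5;b=np.array(b)-.5
    f=lambda p:np.r_[proj(p,C["top"])-a,proj(p,C["side"])-b]
    r=least_squares(f,[500,0,50])
    f2=lambda p:f([*p,z]);r2=least_squares(f2,[500,0])
    print(k,ray(a,C["top"],z).round(1),ray(b,C["side"],z).round(1),"tri",r.x.round(1),r.cost.round(2),"fixz",r2.x.round(1))
E
python3 go.py 520 -65 180
```

```text
talk [558.5 -62.4  60. ] [559.5 -67.1  60. ] tri [559.8 -62.5  54. ] 0.0 fixz [559.1 -64.3]
gate [473.9 291.7  50. ] [476.1 289.   50. ] tri [475.3 292.6  46.1] 0.04 fixz [474.9 290.9]
bell [ 457.4 -338.9   60. ] [ 460.7 -346.1   60. ] tri [ 459.9 -340.8   49.9] 0.06 fixz [ 459.4 -342.6]
tcp [ 124.2 -509.8  230.5] rot [-3.14  -0.     0.239] d mm [ 489.8 -338.5   51.1] units [ 1.9592 -1.354   0.2044] F [ 0.2  0.1 -0.5] t 0.1 w 85.4
```

```bash
python3 -m creep '[{"gripper":0,"tx":0.12,"ty":-0.085,"tz":0.013},{"gripper":0,"tx":0.12,"ty":-0.085,"tz":0.013},{"gripper":0,"tx":0.12,"ty":-0.085,"tz":0.013},{"gripper":0,"tx":0.12,"ty":-0.085,"tz":0.013},{"gripper":0,"tx":0.12,"ty":-0.085,"tz":0.013},{"gripper":0,"tx":0.12,"ty":-0.085,"tz":0.013},{"gripper":0,"tx":0.12,"ty":-0.085,"tz":0.013},{"gripper":0,"tx":0.12,"ty":-0.085,"tz":0.013}]'; python3 go.py 520 -65 180
```

```text
tcp [ 124.2 -509.8  230.5] rot [-3.14  -0.     0.239] d mm [ 489.8 -338.5   51.1] units [ 1.9592 -1.354   0.2044] F [ 0.2  0.1 -0.5] t 0.1 w 85.4schema error: expected keys gripper, tx, ty, tz, rx, ry, rz
```

```bash
python3 -m creep '[{"gripper":0,"tx":0.12,"ty":-0.085,"tz":0.013,"rx":0,"ry":0,"rz":0},{"gripper":0,"tx":0.12,"ty":-0.085,"tz":0.013,"rx":0,"ry":0,"rz":0},{"gripper":0,"tx":0.12,"ty":-0.085,"tz":0.013,"rx":0,"ry":0,"rz":0},{"gripper":0,"tx":0.12,"ty":-0.085,"tz":0.013,"rx":0,"ry":0,"rz":0},{"gripper":0,"tx":0.12,"ty":-0.085,"tz":0.013,"rx":0,"ry":0,"rz":0},{"gripper":0,"tx":0.12,"ty":-0.085,"tz":0.013,"rx":0,"ry":0,"rz":0},{"gripper":0,"tx":0.12,"ty":-0.085,"tz":0.013,"rx":0,"ry":0,"rz":0},{"gripper":0,"tx":0.12,"ty":-0.085,"tz":0.013,"rx":0,"ry":0,"rz":0}]'; python3 go.py 520 -65 180
```

```text
time_s: 0.9
ee_pos: [317.8, -286.8, 204.9]
tcp_rot: [-3.141, 0.0, 0.239]
force: [0.2, 0.7, -0.4]
gripper_width: -0.1
grip_force: 0.0
tcp [ 317.8 -286.8  204.9] rot [-3.141  0.     0.239] d mm [ 248.9 -167.7   24.9] units [ 0.9956 -0.6709  0.0996] F [ 0.2  0.7 -0.4] t 0.9 w -0.1
```

```bash
python3 -m creep '[{"gripper":0,"tx":0.125,"ty":-0.085,"tz":0.013,"rx":0,"ry":0,"rz":0},{"gripper":0,"tx":0.125,"ty":-0.085,"tz":0.013,"rx":0,"ry":0,"rz":0},{"gripper":0,"tx":0.125,"ty":-0.085,"tz":0.013,"rx":0,"ry":0,"rz":0},{"gripper":0,"tx":0.125,"ty":-0.085,"tz":0.013,"rx":0,"ry":0,"rz":0},{"gripper":0,"tx":0.125,"ty":-0.085,"tz":0.013,"rx":0,"ry":0,"rz":0},{"gripper":0,"tx":0.125,"ty":-0.085,"tz":0.013,"rx":0,"ry":0,"rz":0},{"gripper":0,"tx":0.125,"ty":-0.085,"tz":0.013,"rx":0,"ry":0,"rz":0},{"gripper":0,"tx":0.125,"ty":-0.085,"tz":0.013,"rx":0,"ry":0,"rz":0}]'; python3 go.py 559 -64 62
python3 - <<'E'
from h import *
s=bot.state();c=wcam(s);print(s["ee_pos"])
im=c["img"].copy()
print("K",np.round(c["intrinsics"],1).tolist(),"HE",np.round(c["hand_eye"],2).tolist())
print("pred talk",proj([559,-64,60],c),"tip",proj(s["ee_pos"],c))
cv2.imwrite("pics/w1.png",im)
import pickle;pickle.dump(c,open("w1.pkl","wb"))
E
```

```text
time_s: 1.7
ee_pos: [520.5, -62.4, 178.7]
tcp_rot: [-3.141, 0.001, 0.239]
force: [0.6, -0.8, 0.7]
gripper_width: -0.0
grip_force: 0.0
tcp [520.5 -62.4 178.7] rot [-3.141e+00  1.000e-03  2.390e-01] d mm [ 37.1  10.6 116.7] units [0.1483 0.0426 0.4668] F [ 0.6 -0.8  0.7] t 1.7 w -0.0
[520.54585406 -62.43181562 178.73775439]
K [[300.0, 0.0, 260.2], [0.0, 300.0, 196.0], [0.0, 0.0, 1.0]] HE [[0.0, -0.96, -0.28, 73.17], [1.0, 0.0, 0.0, 0.96], [-0.0, -0.28, 0.96, -142.48], [0.0, 0.0, 0.0, 1.0]]
pred talk [271.23030544 150.135206  ] tip [258.18308458 252.23422537]
```

View pics/w1.png

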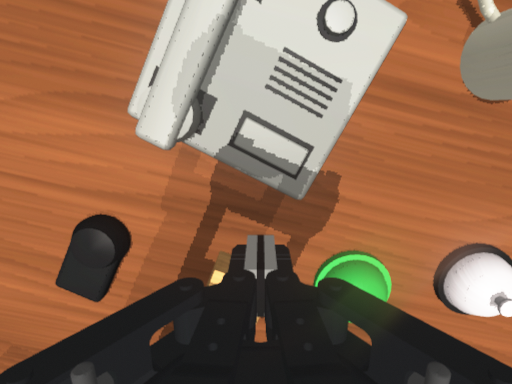

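The wrist view shows the bar key centred near (271,143), the round key at (340,18), the fingertips at about (260,238), and the bell at lower right with its plunger near (505,303).

Run:
```python
from h import *
import pickle;c=pickle.load(open("w1.pkl","rb"))
print(ray((271,143),c,60),ray((340,18),c,60),ray((505,303),c,60))
```

```text
[564.90783731 -62.28405379  60.        ] [670.2563011  -90.34800186  60.        ] [ 465.17169696 -333.30951999   60.        ]
```

```bash
python3 -m creep '[{"gripper":0,"tx":0.08,"ty":0.021,"tz":0.06,"rx":0,"ry":0,"rz":0},{"gripper":0,"tx":0.08,"ty":0.021,"tz":0.1,"rx":0,"ry":0,"rz":0},{"gripper":0,"tx":0,"ty":0,"tz":0.12,"rx":0,"ry":0,"rz":0},{"gripper":0,"tx":0,"ty":0,"tz":0.1,"rx":0,"ry":0,"rz":0},{"gripper":0,"tx":0,"ty":0,"tz":0.05,"rx":0,"ry":0,"rz":0},{"gripper":0,"tx":0,"ty":0,"tz":0,"rx":0,"ry":0,"rz":0}]'; python3 go.py 562 -63 52;  python3 - <<'E'
from h import *
c=wcam(bot.state());cv2.imwrite("pics/w2.png",c["img"])
E
```

```text
time_s: 2.35
ee_pos: [559.9, -64.5, 69.7]
tcp_rot: [-3.14, 0.004, 0.239]
force: [-0.6, 0.6, 0.3]
gripper_width: 0.2
grip_force: 0.0
tcp [559.9 -64.5  69.7] rot [-3.14   0.004  0.239] d mm [ 2.4 -0.9 17.7] units [ 0.0097 -0.0036  0.0707] F [-0.6  0.6  0.3] t 2.35 w 0.2
```

View pics/w2.png

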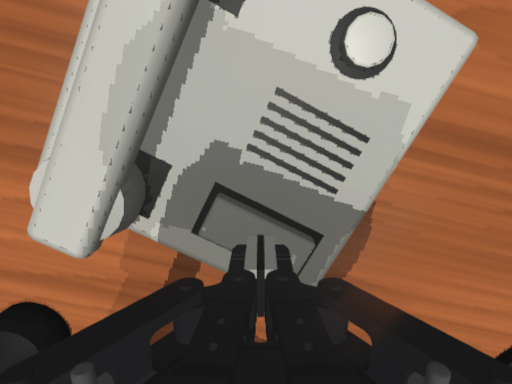

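The bar key (centre about (258,233)) sits right under the fingertips, a few mm ahead of the tool point, so I shift 3.5 mm ahead and press.

```bash
python3 -m creep '[{"gripper":0,"tx":0.014,"ty":0,"tz":0.02,"rx":0,"ry":0,"rz":0},{"gripper":0,"tx":0,"ty":0,"tz":0.012,"rx":0,"ry":0,"rz":0},{"gripper":0,"tx":0,"ty":0,"tz":0.012,"rx":0,"ry":0,"rz":0},{"gripper":0,"tx":0,"ty":0,"tz":0.012,"rx":0,"ry":0,"rz":0},{"gripper":0,"tx":0,"ty":0,"tz":0,"rx":0,"ry":0,"rz":0}]'; python3 go.py 562 -63 52
```

```text
time_s: 2.9
ee_pos: [564.7, -63.8, 57.8]
tcp_rot: [3.141, -0.0, 0.239]
force: [0.6, 0.0, -0.1]
gripper_width: 0.0
grip_force: 0.0
tcp [564.7 -63.8  57.8] rot [ 3.141 -0.     0.239] d mm [-2.5 -1.4  5.8] units [-0.0099 -0.0057  0.0233] F [ 0.6  0.  -0.1] t 2.9 w 0.0
```

```bash
python3 -m creep '[{"gripper":0,"tx":0,"ty":0,"tz":0.008,"rx":0,"ry":0,"rz":0},{"gripper":0,"tx":0,"ty":0,"tz":0,"rx":0,"ry":0,"rz":0}]'; python3 go.py 562 -63 52; python3 -m creep '[{"gripper":0,"tx":0,"ty":0,"tz":0.008,"rx":0,"ry":0,"rz":0},{"gripper":0,"tx":0,"ty":0,"tz":0,"rx":0,"ry":0,"rz":0}]'
```

```text
time_s: 3.1
ee_pos: [564.7, -63.8, 55.9]
tcp_rot: [3.141, -0.0, 0.239]
force: [1.0, 0.1, 1.6]
gripper_width: -0.5
grip_force: 0.5
tcp [564.7 -63.8  55.9] rot [ 3.141 -0.     0.239] d mm [-2.5 -1.5  3.9] units [-0.0099 -0.0058  0.0155] F [1.  0.1 1.6] t 3.1 w -0.5
time_s: 3.3
ee_pos: [564.7, -63.8, 53.7]
tcp_rot: [3.141, -0.0, 0.239]
force: [0.5, -0.2, 0.9]
gripper_width: 0.0
grip_force: 0.5
```

```bash
python3 -m creep '[{"gripper":0,"tx":0,"ty":0,"tz":0.008,"rx":0,"ry":0,"rz":0},{"gripper":0,"tx":0,"ty":0,"tz":0,"rx":0,"ry":0,"rz":0}]'; python3 -m creep '[{"gripper":0,"tx":0,"ty":0,"tz":0.006,"rx":0,"ry":0,"rz":0}]'
```

```text
time_s: 3.5
ee_pos: [564.8, -63.8, 52.0]
tcp_rot: [3.141, -0.0, 0.239]
force: [-1.2, -0.9, 3.9]
gripper_width: 0.3
grip_force: 2.2
time_s: 3.6
ee_pos: [564.9, -63.9, 51.9]
tcp_rot: [3.141, -0.001, 0.239]
force: [-8.7, 1.0, 19.8]
gripper_width: 0.1
grip_force: 10.1
```

```bash
python3 -m creep '[{"gripper":0,"tx":0,"ty":0,"tz":-0.05,"rx":0,"ry":0,"rz":0},{"gripper":0,"tx":0,"ty":0,"tz":-0.15,"rx":0,"ry":0,"rz":0},{"gripper":0,"tx":0,"ty":0,"tz":-0.2,"rx":0,"ry":0,"rz":0},{"gripper":0,"tx":0,"ty":-0.15,"tz":0,"rx":0,"ry":0,"rz":0},{"gripper":0,"tx":0,"ty":-0.15,"tz":0,"rx":0,"ry":0,"rz":0},{"gripper":0,"tx":0,"ty":-0.15,"tz":0,"rx":0,"ry":0,"rz":0},{"gripper":0,"tx":0,"ty":-0.15,"tz":0,"rx":0,"ry":0,"rz":0},{"gripper":0,"tx":0,"ty":-0.15,"tz":0,"rx":0,"ry":0,"rz":0}]';  python3 -m creep '[{"gripper":0,"tx":-0.02,"ty":-0.15,"tz":0,"rx":0,"ry":0,"rz":0},{"gripper":0,"tx":-0.02,"ty":-0.15,"tz":0,"rx":0,"ry":0,"rz":0},{"gripper":0,"tx":-0.02,"ty":-0.15,"tz":0,"rx":0,"ry":0,"rz":0},{"gripper":0,"tx":-0.02,"ty":-0.15,"tz":0.04,"rx":0,"ry":0,"rz":0},{"gripper":0,"tx":-0.02,"ty":-0.1,"tz":0.06,"rx":0,"ry":0,"rz":0},{"gripper":0,"tx":0,"ty":0,"tz":0,"rx":0,"ry":0,"rz":0}]'
python3 - <<'E'
from h import *
s=bot.state();c=wcam(s);print(s["ee_pos"])
cv2.imwrite("pics/w3.png",c["img"])
print("pred",proj([475,291,50],c),"tip",proj(s["ee_pos"],c))
import pickle;pickle.dump(c,open("w3.pkl","wb"))
E
```

```text
time_s: 4.4
ee_pos: [519.6, 119.7, 150.2]
tcp_rot: [3.142, 0.0, 0.239]
force: [-0.5, 0.5, 0.1]
gripper_width: 0.4
grip_force: 0.0
time_s: 5.0
ee_pos: [452.1, 284.3, 122.9]
tcp_rot: [3.141, 0.004, 0.243]
force: [-0.6, 0.1, -0.4]
gripper_width: 0.4
grip_force: 0.0
[452.12344934 284.33875185 122.88528842]
pred [257.3902327  176.44988472] tip [258.17684305 252.22624513]
```

View pics/w3.png

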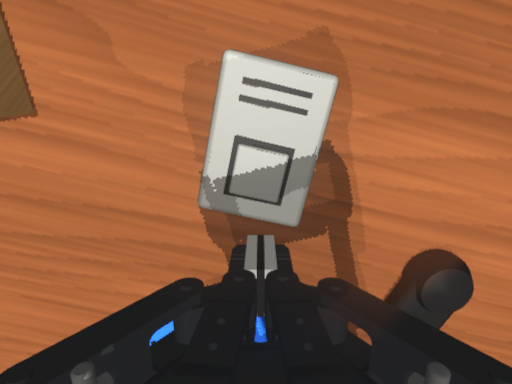

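The release's square key is centred near (261,172) in the wrist view; the predicted pixel was (257,176).

```bash
python3 - <<'E'
from h import *
import pickle;c=pickle.load(open("w3.pkl","rb"))
print(ray((261,172),c,50))
E
python3 go.py 477 289 55
```

```text
[478.87352501 289.23291021  50.        ]
tcp [453.4 283.1 124.1] rot [3.141e+00 3.000e-03 2.410e-01] d mm [24.5 -0.1 69. ] units [ 0.0981 -0.0004  0.276 ] F [ 0.3 -1.4  0.3] t 5.05 w -0.3
```

```bash
python3 -m creep '[{"gripper":0,"tx":0.05,"ty":0,"tz":0.04,"rx":0,"ry":0,"rz":0},{"gripper":0,"tx":0.05,"ty":0,"tz":0.08,"rx":0,"ry":0,"rz":0},{"gripper":0,"tx":0,"ty":0,"tz":0.08,"rx":0,"ry":0,"rz":0},{"gripper":0,"tx":0,"ty":0,"tz":0.05,"rx":0,"ry":0,"rz":0},{"gripper":0,"tx":0,"ty":0,"tz":0.01,"rx":0,"ry":0,"rz":0},{"gripper":0,"tx":0,"ty":0,"tz":0,"rx":0,"ry":0,"rz":0}]'; python3 go.py 477.5 289 42
```

```text
time_s: 5.65
ee_pos: [479.2, 288.0, 60.6]
tcp_rot: [3.141, -0.0, 0.238]
force: [-0.1, 0.8, -0.0]
gripper_width: -0.0
grip_force: 0.0
tcp [479.2 288.   60.6] rot [ 3.141 -0.     0.238] d mm [-1.4 -1.4 18.6] units [-0.0055 -0.0055  0.0745] F [-0.1  0.8 -0. ] t 5.65 w -0.0
```

```bash
python3 -m creep '[{"gripper":0,"tx":0,"ty":0,"tz":0.016,"rx":0,"ry":0,"rz":0},{"gripper":0,"tx":0,"ty":0,"tz":0.016,"rx":0,"ry":0,"rz":0},{"gripper":0,"tx":0,"ty":0,"tz":0.008,"rx":0,"ry":0,"rz":0},{"gripper":0,"tx":0,"ty":0,"tz":0.008,"rx":0,"ry":0,"rz":0},{"gripper":0,"tx":0,"ty":0,"tz":0.008,"rx":0,"ry":0,"rz":0},{"gripper":0,"tx":0,"ty":0,"tz":0.008,"rx":0,"ry":0,"rz":0},{"gripper":0,"tx":0,"ty":0,"tz":0,"rx":0,"ry":0,"rz":0}]'; python3 go.py 477.5 289 42
```

```text
time_s: 6.35
ee_pos: [478.9, 288.5, 44.1]
tcp_rot: [3.142, -0.0, 0.239]
force: [-0.1, -0.4, 0.0]
gripper_width: 0.1
grip_force: 0.3
tcp [478.9 288.5  44.1] rot [ 3.142 -0.     0.239] d mm [-1.3 -0.9  2.1] units [-0.0051 -0.0035  0.0082] F [-0.1 -0.4  0. ] t 6.35 w 0.1
```

```bash
python3 -m creep '[{"gripper":0,"tx":0,"ty":0,"tz":0.008,"rx":0,"ry":0,"rz":0},{"gripper":0,"tx":0,"ty":0,"tz":0,"rx":0,"ry":0,"rz":0}]'; python3 -m creep '[{"gripper":0,"tx":0,"ty":0,"tz":0.005,"rx":0,"ry":0,"rz":0}]'
```

```text
time_s: 6.55
ee_pos: [479.0, 288.5, 42.1]
tcp_rot: [-3.142, -0.0, 0.239]
force: [-0.5, -0.2, 0.3]
gripper_width: 0.1
grip_force: 0.2
time_s: 6.65
ee_pos: [479.1, 288.5, 41.9]
tcp_rot: [-3.142, -0.0, 0.239]
force: [-5.7, -3.4, 13.8]
gripper_width: -0.1
grip_force: 7.2
```

```bash
python3 -m creep '[{"gripper":0,"tx":0,"ty":0,"tz":-0.05,"rx":0,"ry":0,"rz":0},{"gripper":0,"tx":0,"ty":0,"tz":-0.2,"rx":0,"ry":0,"rz":0},{"gripper":0,"tx":0,"ty":0,"tz":-0.2,"rx":0,"ry":0,"rz":0},{"gripper":0,"tx":-0.05,"ty":0.16,"tz":-0.05,"rx":0,"ry":0,"rz":0},{"gripper":0,"tx":-0.05,"ty":0.16,"tz":0,"rx":0,"ry":0,"rz":0},{"gripper":0,"tx":-0.05,"ty":0.16,"tz":0,"rx":0,"ry":0,"rz":0},{"gripper":0,"tx":-0.05,"ty":0.16,"tz":0,"rx":0,"ry":0,"rz":0},{"gripper":0,"tx":-0.05,"ty":0.16,"tz":0,"rx":0,"ry":0,"rz":0}]'; python3 -m creep '[{"gripper":0,"tx":-0.05,"ty":0.16,"tz":0,"rx":0,"ry":0,"rz":0},{"gripper":0,"tx":-0.05,"ty":0.16,"tz":0,"rx":0,"ry":0,"rz":0},{"gripper":0,"tx":-0.05,"ty":0.16,"tz":0,"rx":0,"ry":0,"rz":0},{"gripper":0,"tx":-0.05,"ty":0.16,"tz":0,"rx":0,"ry":0,"rz":0},{"gripper":0,"tx":-0.05,"ty":0.16,"tz":0,"rx":0,"ry":0,"rz":0},{"gripper":0,"tx":-0.05,"ty":0.16,"tz":0,"rx":0,"ry":0,"rz":0}]'; python3 go.py 440 -330 130
```

```text
time_s: 7.45
ee_pos: [465.1, 77.8, 166.5]
tcp_rot: [3.141, -0.001, 0.239]
force: [0.4, -1.1, 0.4]
gripper_width: 0.2
grip_force: 0.0
time_s: 8.05
ee_pos: [449.0, -173.3, 166.6]
tcp_rot: [3.141, -0.001, 0.239]
force: [0.5, -0.4, -0.5]
gripper_width: 0.1
grip_force: 0.0
tcp [ 449.  -173.3  166.6] rot [ 3.141e+00 -1.000e-03  2.390e-01] d mm [-45.8 150.1  36.7] units [-0.1834  0.6002  0.1468] F [ 0.5 -0.4 -0.5] t 8.05 w 0.1
```

```bash
python3 -m creep '[{"gripper":0,"tx":-0.046,"ty":0.15,"tz":0,"rx":0,"ry":0,"rz":0},{"gripper":0,"tx":-0.046,"ty":0.15,"tz":0.03,"rx":0,"ry":0,"rz":0},{"gripper":0,"tx":-0.046,"ty":0.15,"tz":0.04,"rx":0,"ry":0,"rz":0},{"gripper":0,"tx":-0.046,"ty":0.15,"tz":0.04,"rx":0,"ry":0,"rz":0},{"gripper":0,"tx":0,"ty":0,"tz":0.02,"rx":0,"ry":0,"rz":0},{"gripper":0,"tx":0,"ty":0,"tz":0,"rx":0,"ry":0,"rz":0}]'
python3 - <<'E'
from h import *
s=bot.state();c=wcam(s);print(s["ee_pos"])
cv2.imwrite("pics/w4.png",c["img"])
print("pred",proj([461,-339,60],c))
import pickle;pickle.dump(c,open("w4.pkl","wb"))
E
```

```text
time_s: 8.65
ee_pos: [439.6, -328.3, 132.6]
tcp_rot: [-3.14, 0.001, 0.237]
force: [0.2, 1.6, 1.1]
gripper_width: -0.0
grip_force: 0.0
[ 439.57776158 -328.31616401  132.62763359]
pred [279.80069567 184.12266964]
```

View pics/w4.png

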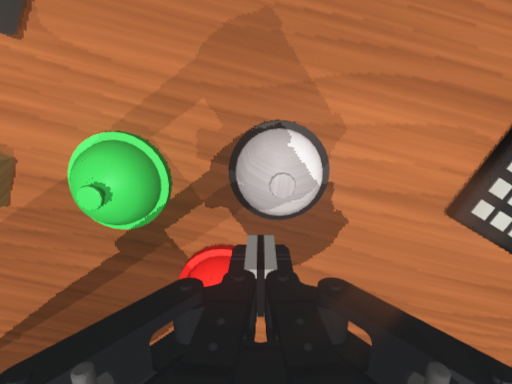

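The steel bell is centred ahead of the fingers, its plunger's top near (282,184); the prediction was (280,184).

```bash
python3 - <<'E'
from h import *
import pickle;c=pickle.load(open("w4.pkl","rb"))
print(ray((282,184),c,60),ray((279,170),c,5))
E
python3 go.py 461.5 -340 66
```

```text
[ 461.47471548 -340.55579589   60.        ] [ 460.91378531 -341.73764952    5.        ]
tcp [ 440.1 -327.8  133.4] rot [-3.141  0.     0.239] d mm [18.  17.  67.4] units [0.0718 0.0681 0.2697] F [ 0.3 -0.2 -0.1] t 8.7 w 0.1
```

```bash
python3 -m creep '[{"gripper":0,"tx":0.036,"ty":0.034,"tz":0.02,"rx":0,"ry":0,"rz":0},{"gripper":0,"tx":0.035,"ty":0.034,"tz":0.06,"rx":0,"ry":0,"rz":0},{"gripper":0,"tx":0,"ty":0,"tz":0.08,"rx":0,"ry":0,"rz":0},{"gripper":0,"tx":0,"ty":0,"tz":0.06,"rx":0,"ry":0,"rz":0},{"gripper":0,"tx":0,"ty":0,"tz":0.03,"rx":0,"ry":0,"rz":0},{"gripper":0,"tx":0,"ty":0,"tz":0,"rx":0,"ry":0,"rz":0}]'; python3 go.py 461.3 -340.7 52.5
```

```text
time_s: 9.3
ee_pos: [461.1, -339.7, 70.3]
tcp_rot: [-3.14, 0.001, 0.24]
force: [-0.3, 0.0, 0.2]
gripper_width: -0.1
grip_force: 0.0
tcp [ 461.1 -339.7   70.3] rot [-3.14e+00  1.00e-03  2.40e-01] d mm [-0.1  1.1 17.8] units [-0.0002  0.0043  0.0713] F [-0.3  0.   0.2] t 9.3 w -0.1
```

Well centred. Press to about 53 mm.

```bash
python3 -m creep '[{"gripper":0,"tx":0,"ty":0.004,"tz":0.02,"rx":0,"ry":0,"rz":0},{"gripper":0,"tx":0,"ty":0,"tz":0.016,"rx":0,"ry":0,"rz":0},{"gripper":0,"tx":0,"ty":0,"tz":0.01,"rx":0,"ry":0,"rz":0},{"gripper":0,"tx":0,"ty":0,"tz":0.01,"rx":0,"ry":0,"rz":0},{"gripper":0,"tx":0,"ty":0,"tz":0.008,"rx":0,"ry":0,"rz":0},{"gripper":0,"tx":0,"ty":0,"tz":0,"rx":0,"ry":0,"rz":0}]'; python3 -m creep '[{"gripper":0,"tx":0,"ty":0,"tz":0.006,"rx":0,"ry":0,"rz":0}]'
```

```text
time_s: 9.9
ee_pos: [461.8, -341.7, 55.2]
tcp_rot: [3.141, -0.0, 0.239]
force: [-0.4, 0.0, 2.5]
gripper_width: -0.1
grip_force: 1.3
time_s: 10.0
ee_pos: [461.8, -341.7, 54.0]
tcp_rot: [3.141, -0.0, 0.239]
force: [-1.6, 0.4, 3.4]
gripper_width: -0.2
grip_force: 1.6
```

```bash
python3 -m creep '[{"gripper":0,"tx":0,"ty":0,"tz":0.006,"rx":0,"ry":0,"rz":0},{"gripper":0,"tx":0,"ty":0,"tz":0,"rx":0,"ry":0,"rz":0}]'; python3 -m creep '[{"gripper":0,"tx":0,"ty":0,"tz":-0.03,"rx":0,"ry":0,"rz":0},{"gripper":0,"tx":0,"ty":0,"tz":-0.06,"rx":0,"ry":0,"rz":0},{"gripper":0,"tx":0,"ty":0,"tz":-0.15,"rx":0,"ry":0,"rz":0},{"gripper":0,"tx":0,"ty":0,"tz":-0.15,"rx":0,"ry":0,"rz":0},{"gripper":0,"tx":-0.1,"ty":0.1,"tz":-0.1,"rx":0,"ry":0,"rz":0},{"gripper":0,"tx":-0.1,"ty":0.1,"tz":0,"rx":0,"ry":0,"rz":0},{"gripper":0,"tx":-0.1,"ty":0.1,"tz":0,"rx":0,"ry":0,"rz":0},{"gripper":0,"tx":0,"ty":0,"tz":0,"rx":0,"ry":0,"rz":0}]'
python3 - <<'E'
from h import *
import pickle
o=[]
for n in("top","side"):
    a=pickle.load(open(n+".pkl","rb"))["img"];b=read_camera(n)["img"]
    d=np.clip(cv2.absdiff(a,b)*2,0,255);o.append(np.hstack([b[100:300,90:490],d[100:300,90:490]]))
cv2.imwrite("pics/end.png",np.vstack(o))
E
```

```text
time_s: 10.2
ee_pos: [461.8, -341.7, 52.2]
tcp_rot: [3.141, -0.0, 0.239]
force: [-1.4, 0.2, 3.5]
gripper_width: -0.0
grip_force: 1.9
time_s: 11.0
ee_pos: [404.2, -435.0, 175.5]
tcp_rot: [3.14, 0.001, 0.234]
force: [0.3, 0.3, -0.9]
gripper_width: 0.0
grip_force: 0.0
```

View pics/end.png

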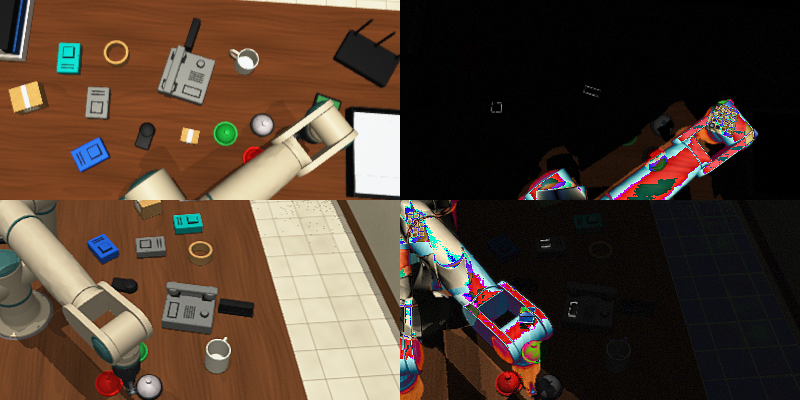

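The before/after difference shows changes only at the two pressed keys and the arm: no object moved, and the round key is untouched. The plunger reached 52.2 mm and was released.

```bash
python3 -c "
from cell import job
print(job.finish_job())"
```

```text
the job is handed in; nothing more can be done
None
```

The job is handed in: I pressed the bar key fully down, then the square key, and last pressed the bell's plunger to nearly its full 8 mm and let it go; before/after pictures show nothing else moved where the arm didn't block the view.

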